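# Sweep the rubber bungs into the sweep tray

### The job

Clear the bench: with the closed fingers, sweep all three red rubber bungs over the bench top into the open-fronted metal tray until each is wholly inside, past its front edge. Only push them; do not pick any up. Leave the brass weight that stands among them, the white sample can and the clear dish where they are.

Things in the scene. Friction and masses are not known exactly. Their poses are not given: they have to be found in the camera images.
- tray: sheet-metal sweep tray screwed to the bench, inside 270 mm wide (along its x) and 150 mm deep (along its y), with 4 mm thick walls 31 mm high on the left, right and back. The front is open, with no sill: the floor is level with the bench top (z = 0). Origin: middle of the open front at bench level; its +y points into the tray (roughly world +y, the robot's left), so the mouth looks to the robot's right, where the bungs lie. It cannot move
- bung_a_mid (a point): centre (half-way up) of a loose solid red rubber bung, a slightly tapered plug 31 mm across the wide top and 26 mm high, about 20 g, standing on the bench; it slides easily when pushed low down. The three red bungs are interchangeable
- bung_b_mid (a point): centre (half-way up) of a loose solid red rubber bung, a slightly tapered plug 28 mm across the wide top and 24 mm high, about 20 g, standing on the bench; it slides easily when pushed low down. The three red bungs are interchangeable
- bung_c_mid (a point): centre (half-way up) of a loose solid red rubber bung, a slightly tapered plug 31 mm across the wide top and 26 mm high, about 20 g, standing on the bench; it slides easily when pushed low down. The three red bungs are interchangeable
- brass_weight: bystander: loose brass knobbed weight, 30 mm across and 30 mm high, 100 g, standing in line among the bungs; origin at the centre of its underside. Not to be disturbed. Behind the farthest bung, beyond about x = 0.70 m, is the low base of a fixed instrument: keep clear of it
- can: bystander: loose white metal sample can with lid, 55 mm across, 41 mm high, on the bench to the right of the bungs; origin at the centre of its underside. Not to be disturbed. Farther right a tall fixed machine fills the bench from x = 0.38 m outward and right of y = -0.47 m: an arm that starts beside it should draw back and swing left before it reaches forward
- dish: bystander: loose clear shallow round dish, 57 mm across, 12 mm high, on the bench to the right of the bungs; origin at the centre of its underside. Not to be disturbed

How it is judged:
By the outcome, as a careful person would: the job done as asked, in the order asked, and still so for the second after the job is handed in, with the robot touching nothing.
It also fails if it takes over 67 s, if anything falls off the work surface, if the arm or the gripper's body presses on something with over 40 N, if the wrist force passes 120 N, or if a joint passes its speed limit or range.

### The arm

A 7-joint arm with a two-finger parallel gripper is mounted at the origin on a cart in front of the work surface, level with it; the furniture and walls round the work are solid. World frame = base frame: x ahead of the robot, y to its left, z up, the work surface at z = 0. Lengths are in m, angles in rad, forces in N, time in s.
With the tool pointing down it reaches from about 0.4 to 0.85 m from the base axis. Payload 4.4 kg.
Tool frame: the origin (TCP) lies on the centre line of the jaws, within the pads' length; the fingertips stand 19 mm ahead of it and the grasp point (between the pads) is the TCP (manip.nose_length is the distance from the TCP to the fingertips, in m); y points along the fingers, z is the direction in which the jaws open and shut, and the axes are right-handed (so a half turn about y gives the same grasp; the last joint's range is limited). The gripper opens to 94 mm and grips with 3 to 60 N. Pads are 16 mm wide; open, the fingers measure 119 mm over their backs; the gripper's body (75 mm by 177 mm) begins 78 mm behind the grasp point.
Start: joints at [-1.329, 0.628, 0.038, 1.517, -0.027, 0.996, -0.02], TCP at [0.197, 0.619, 0.203] pointing down, gripper open.
Joint ranges: [-3.06, 3.06], [-0.37, 2.12], [-1.25, 1.32], [0.18, 2.47], [-1.1, 4.24], [0.23, 1.98], [-2.94, 2.94]. Speed limits (rad/s): [2.57, 2.57, 3.14, 3.14, 3.14, 3.14, 3.14].

### API

Orientations are given as a unit quaternion [x, y, z, w].
In Python, from bench import manip gives the robot as it stands.
- The arm moves only by the tool play_rows, never from a script. Its argument "motion" is a list of rows, each a list of 3 entries, a list of its own where there are three numbers: the shift along the tool's x, y, z in cm, then the turn about the tool's y in degrees, then the finger opening in cm, from 0 to 9.4. In form: [[[x, y, z], twist, claw], ...]. A call has 1 to 5 rows; each row is the pose to reach, as a shift and turn from the pose commanded when the call began, along the tool's axes at that moment; what a row does not reach only later rows make up. A row lasts 1/12 s, in which the tool goes at most 41.7 mm and 7.16 degrees, less where a joint would pass 70% of its speed; a pose out of reach is approached as far as the arm can. A call with a gripper value outside its range is refused whole. The fingers move at their own pace and stop on an object; the grip force is fixed at half the most. Time passes only in rows, so rows that repeat a pose let the fingers close. It gives the time, the measured TCP pose, the force and the opening at its end, in the units of the state.
- manip.state(): the state, without advancing time (a new reading comes with each control period).
- manip.get_image(name): name is "side" or "top"; returns a dict with "frame" (400x640x3 uint8, blue, green, red), "depth" (400x640 float32, m along the optical axis (not along the pixel's ray), 0 where there is no reading), "fx", "fy", "cx", "cy" (pixels), "distortion" ([k1, k2, p1, p2, k3] as OpenCV has them; the pictures are not rectified), "world_to_cam" (4x4, takes a point from world to camera coordinates). Camera axes: x right, y up, looking along -z (the intrinsics and any distortion apply to the point x, -y, -z); pixel columns grow to the right and rows downward; lengths in m; the calibration is good to about 2 mm. A picture is of the moment at which its call begins.
- manip.sign_off(): hands the job in, once; it reports no verdict.
The state is a dict: "time_s": time; "joints": joint angles; "joint_velocities": joint speeds; "tau": joint torques, N m; "tool_pos": TCP position; "tcp_rot": TCP orientation; "force": force on the tool from outside, world axes, zero at the start; "wrist_torque": the same for the moment, N m; "opening": finger opening in m.
Only numpy, scipy, OpenCV 4.12 (cv2) and the standard library are available. Lean on these libraries where they do the work, as an engineer would, in place of code of your own. Each camera call takes 0.05 s, during which the arm holds its last target.

## Working session

There is one attempt and no reset: what is moved stays moved. The work goes in short steps, Python scripts to look and compute and a tool call to move; the robot and the scene stay as the last step left them, time stands still between calls to the robot, and variables do not carry over. Pictures are saved under pics/ and viewed, and the job is handed in when it is done.

Besides the shell and the picture viewer there is one more tool, called in YAML: its name, and indented under it one key for each argument. play_rows: Moves the arm, as the interface text tells. Its arguments: {"type":"object","properties":{"motion":{"type":"array"}},"required":["motion"]}

```bash
mkdir -p pics; ls; python3 - <<'E'
from bench import manip
import cv2,pickle
s=manip.state();print(s)
for n in("top","side"):
    d=manip.get_image(n);cv2.imwrite(f"pics/{n}0.png",d["frame"]);pickle.dump(d,open(f"{n}0.pkl","wb"))
    print({k:v for k,v in d.items() if k not in("frame","depth")})
E
```

```text
pics
{'time_s': 0.0, 'joints': array([-1.32878831,  0.62931991,  0.03845944,  1.5183461 , -0.02699627,
        0.99630971, -0.019976  ]), 'joint_velocities': array([ 3.07461109e-04,  1.86189914e-05, -4.19580441e-06, -5.96412973e-04,
       -7.40013563e-04,  1.55241013e-03, -6.23881072e-04]), 'tau': array([-1.91909062e-04, -5.49732649e+01,  1.14381921e+00, -1.86629695e+01,
       -5.21460024e-02,  2.36956280e-02,  1.64967491e-04]), 'tool_pos': array([0.19671255, 0.61882049, 0.20257846]), 'tcp_rot': array([ 0.69940252, -0.10848146,  0.10830472, -0.69809596]), 'force': array([ 0.21958304, -0.21993127,  0.09507822]), 'wrist_torque': array([-0.04018152,  0.03786326,  0.01597364]), 'opening': 0.09403157139536905}
{'fx': 506.9194235574093, 'fy': 506.9194235574093, 'cx': 311.562843717938, 'cy': 196.96519506152768, 'distortion': array([-0.01617812,  0.        ,  0.        ,  0.        ,  0.        ]), 'world_to_cam': array([[ 0.02152772, -0.99974065, -0.00742957, -0.12362326],
       [ 0.98383658,  0.01986272,  0.17796365, -0.55828452],
       [-0.17776992, -0.01114064,  0.98400901, -0.92623569],
       [ 0.        ,  0.        ,  0.        ,  1.        ]])}
{'fx': 426.2806173528091, 'fy': 426.2806173528091, 'cx': 318.3462042671524, 'cy': 201.4760601308956, 'distortion': array([-0.06244267,  0.        ,  0.        ,  0.        ,  0.        ]), 'world_to_cam': array([[-0.99972326,  0.0189885 , -0.01388654,  0.56977527],
       [-0.01977546, -0.35864783,  0.93326345, -0.07931988],
       [ 0.0127409 ,  0.93327979,  0.35892409, -0.95379759],
       [ 0.        ,  0.        ,  0.        ,  1.        ]])}
```

View pics/top0.png

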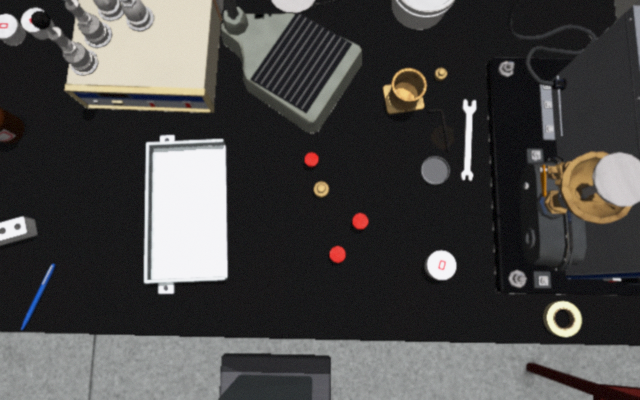

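View pics/side0.png

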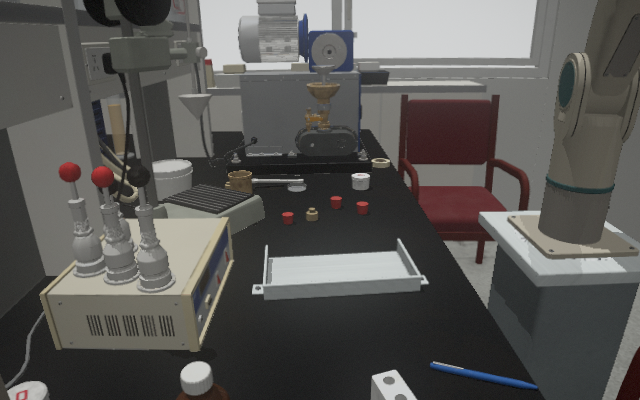

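Top picture: tray spans pixels (145–228, 140–283), open on the right. Bungs are at (311,159), (360,221) and (337,254); the weight at (321,189), can (441,265), dish (435,170). Next I measure them.

```bash
cat > h.py <<'E'
import numpy as np,cv2,pickle
from scipy.spatial.transform import Rotation as R
def px2w(d,uv,z):
    K=np.array([[d["fx"],0,d["cx"]],[0,d["fy"],d["cy"]],[0,0,1]])
    p=cv2.undistortPoints(np.array([[uv]],float),K,d["distortion"])[0,0]
    T=np.linalg.inv(d["world_to_cam"]);ray=T[:3,:3]@np.array([p[0],-p[1],-1]);o=T[:3,3]
    return o+ray*(z-o[2])/ray[2]
def w2px(d,P):
    c=d["world_to_cam"]@np.append(P,1);K=np.array([[d["fx"],0,d["cx"]],[0,d["fy"],d["cy"]],[0,0,1]])
    q,_=cv2.projectPoints(np.array([[[c[0],-c[1],-c[2]]]]),np.zeros(3),np.zeros(3),K,d["distortion"]);return q[0,0]
def bungs(d,z=0.013,ztop=0.026):
    f=d["frame"];hsv=cv2.cvtColor(f,cv2.COLOR_BGR2HSV)
    m=(((hsv[...,0]<8)|(hsv[...,0]>172))&(hsv[...,1]>150)&(hsv[...,2]>60)).astype(np.uint8)
    n,l,st,c=cv2.connectedComponentsWithStats(m)
    out=[]
    for i in range(1,n):
        if 30<st[i,4]<800:
            out.append((np.round(c[i],1),st[i,4],st[i,:4],np.round(px2w(d,c[i],z),4)))
    return out
E
python3 - <<'E'
from h import *
d=pickle.load(open("top0.pkl","rb"))
e=pickle.load(open("side0.pkl","rb"))
for n,x,z in(("top",d,.018),("side",e,.015)):
    for b in bungs(x,z):print(n,*b)
for nm,uv,z in(("weight",(321,188.5),.022),("can",(441,265),.041),("dish",(435,170),.008),("trayRT front",(225.5,141),0.031),("trayRT",(228,144),0.0),("RB",(227,280),0.0),("RBtop",(226,283),.031),("LT",(147,143),.031),("LB",(146,283),.031),("instr corner",(312,133),0),("instr2",(250,92),0)):
    print(nm,px2w(d,uv,z).round(4))
print(px2w(e,(312,220),0),"weight side base")
im=cv2.resize(d["frame"][110:300,130:480],None,fx=2.28,fy=2.28,interpolation=cv2.INTER_CUBIC);cv2.imwrite("pics/z.png",im)
s=R.from_quat([ 0.69940252, -0.10848146,  0.10830472, -0.69809596]).as_matrix();print(s.round(3))
E
```

```text
top [311.1 159. ] 187 [304 152  15  15] [ 0.6443 -0.1089  0.018 ]
top [359.9 220.8] 240 [352 212  17  18] [ 0.5206 -0.2078  0.018 ]
top [337.2 254. ] 247 [329 245  17  19] [ 0.4546 -0.1639  0.018 ]
top [628.6 390.6] 129 [610 387  30  10] [ 0.2111 -0.7113  0.018 ]
side [ 68.1 170.5] 254 [ 59 162  20  19] [ 1.4334 -0.5624  0.015 ]
side [101.3 174.9] 280 [ 92 167  21  19] [ 1.285  -0.5003  0.015 ]
weight [ 0.5832 -0.13    0.022 ]
can [ 0.4362 -0.3599  0.041 ]
dish [ 0.6288 -0.3604  0.008 ]
trayRT front [0.6747 0.0634 0.031 ]
trayRT [0.6775 0.0637 0.    ]
RB [0.4001 0.0516 0.    ]
RBtop [0.394  0.0479 0.031 ]
LT [0.6676 0.2213 0.031 ]
LB [0.3905 0.2013 0.031 ]
instr corner [ 0.7044 -0.1094  0.    ]
instr2 [0.7918 0.0232 0.    ]
[ 0.58339311 -0.12456451  0.        ] weight side base
[[ 0.953 -0.001  0.303]
 [-0.303 -0.002  0.953]
 [ 0.    -1.    -0.002]]
```

View pics/z.png

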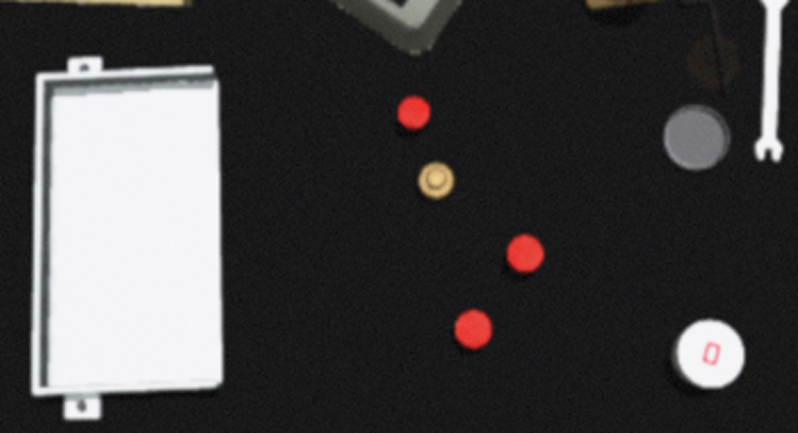

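```bash
python3 - <<'E'
from h import *
d=pickle.load(open("top0.pkl","rb"))
T=np.linalg.inv(d["world_to_cam"])
def p(u,v):
    z=np.median(d["depth"][v-1:v+2,u-1:u+2]);return px2wd(u,v,z)
def px2wd(u,v,z):
    K=np.array([[d["fx"],0,d["cx"]],[0,d["fy"],d["cy"]],[0,0,1]])
    q=cv2.undistortPoints(np.array([[[u,v]]],float),K,d["distortion"])[0,0]
    return (T@np.array([q[0]*z,-q[1]*z,-z,1]))[:3].round(3)
for uv in((312,122),(300,100),(250,70),(270,60),(311,159),(321,189),(360,221),(337,254),(441,265),(190,210),(148,200),(190,144),(190,281),(285,250),(140,90),(235,20),(350,60),(20,230),(230,150),(300,127),(320,120)):print(uv,p(*uv))
# move plan in tool frame to a waypoint
E
```

```text
(312, 122) [ 0.706 -0.11   0.066]
(300, 100) [ 0.744 -0.086  0.082]
(250, 70) [0.809 0.015 0.072]
(270, 60) [ 0.827 -0.025  0.08 ]
(311, 159) [ 0.643 -0.109  0.024]
(321, 189) [ 0.581 -0.13   0.03 ]
(360, 221) [ 0.519 -0.207  0.027]
(337, 254) [ 0.454 -0.163  0.025]
(441, 265) [ 0.436 -0.36   0.039]
(190, 210) [0.538 0.134 0.   ]
(148, 200) [0.553 0.212 0.024]
(190, 144) [0.67  0.137 0.023]
(190, 281) [0.397 0.124 0.003]
(285, 250) [ 0.461 -0.061  0.001]
(140, 90) [0.75  0.217 0.106]
(235, 20) [0.893 0.042 0.113]
(350, 60) [ 0.833 -0.182  0.073]
(20, 230) [0.486 0.452 0.041]
(230, 150) [0.664 0.059 0.002]
(300, 127) [ 0.716 -0.084  0.003]
(320, 120) [ 0.718 -0.125  0.043]
```

play_rows:
  motion:
    - [[35, 0, -27.5], 68.4, 0]
    - [[35, 0, -27.5], 68.4, 0]
    - [[35, 0, -27.5], 68.4, 0]
    - [[35, 0, -27.5], 68.4, 0]
    - [[35, 0, -27.5], 68.4, 0]

```text
time_s: 0.52
tool_pos: [0.3145, 0.4452, 0.2032]
tcp_rot: [0.631, -0.32, 0.32, -0.63]
force: [0.3, 0.2, -1.2]
opening: 0.0642
```

```bash
cat >> h.py <<'E'
def plan(tgt,yaw_z=None):
    from bench import manip
    s=manip.state();M=R.from_quat(s["tcp_rot"]).as_matrix()
    a=np.degrees(np.arctan2(M[1,2],M[0,2]))
    print("t",round(s["time_s"],2),"pos",s["tool_pos"].round(4),"zang",a.round(2),"F",s["force"].round(1),"open",round(s["opening"],4),"j",s["joints"].round(2))
    for t in tgt:print("  shift cm",(M.T@(np.array(t)-s["tool_pos"])*100).round(2), "twist", None if yaw_z is None else round(a-yaw_z,2))
E
python3 -c "
from h import *
plan([(.45,.2,.2),(.5206,-.25,.1)],4)"
```

```text
t 0.52 pos [0.3145 0.4452 0.2032] zang 36.22 F [ 0.3  0.2 -1.2] open 0.0642 j [-1.15  0.49  0.22  1.82 -0.13  0.85 -0.24]
  shift cm [27.78  0.33 -3.56] twist 32.22
  shift cm [ 68.26  10.35 -24.45] twist 32.22
```

play_rows:
  motion:
    - [[27.5, 0, -3.5], 32, 0]
    - [[27.5, 0, -3.5], 32, 0]
    - [[27.5, 0, -3.5], 32, 0]
    - [[27.5, 0, -3.5], 32, 0]
    - [[27.5, 0, -3.5], 32, 0]

```text
time_s: 0.93
tool_pos: [0.4163, 0.2636, 0.2034]
tcp_rot: [0.518, -0.481, 0.481, -0.518]
force: [-0.0, 1.0, -0.7]
opening: 0.0307
```

```bash
python3 -c "
from h import *
plan([(.457,-.215,.15),(.5206,-.26,.1)],4)"
```

```text
t 0.93 pos [0.4163 0.2636 0.2034] zang 4.24 F [-0.   1.  -0.7] open 0.0307 j [-0.9   0.43  0.39  1.95 -0.22  0.8  -0.31]
  shift cm [48.03  5.35  0.51] twist 0.24
  shift cm [52.99 10.34  6.52] twist 0.24
```

play_rows:
  motion:
    - [[48, 3, 0.5], 0, 0]
    - [[48, 3, 0.5], 0, 0]
    - [[48, 3, 0.5], 0, 0]
    - [[48, 3, 0.5], 0, 0]
    - [[48, 3, 0.5], 0, 0]

```text
time_s: 1.35
tool_pos: [0.4342, 0.0566, 0.1903]
tcp_rot: [0.52, -0.48, 0.48, -0.52]
force: [0.8, 0.6, 0.3]
opening: 0.0006
```

```bash
python3 -c "
from h import *
plan([(.457,-.215,.10),(.457,-.215,.024)],4)"
```

```text
t 1.35 pos [0.4342 0.0566 0.1903] zang 4.58 F [0.8 0.6 0.3] open 0.0006 j [-0.49  0.37  0.4   2.1  -0.22  0.71  0.13]
  shift cm [27.25  9.03  0.1 ] twist 0.58
  shift cm [27.25 16.63  0.11] twist 0.58
```

play_rows:
  motion:
    - [[27.2, 9, 0.1], 0.5, 0]
    - [[27.2, 9, 0.1], 0.5, 0]
    - [[27.2, 9, 0.1], 0.5, 0]
    - [[27.2, 9, 0.1], 0.5, 0]
    - [[27.2, 9, 0.1], 0.5, 0]

```text
time_s: 1.77
tool_pos: [0.4508, -0.1404, 0.1242]
tcp_rot: [-0.517, 0.482, -0.482, 0.517]
force: [1.1, 0.0, 0.1]
opening: 0.0002
```

play_rows:
  motion:
    - [[8, 2.5, 0], 0, 0]
    - [[8, 2.5, 0], 0, 0]
    - [[8, 2.5, 0], 0, 0]
    - [[8, 2.5, 0], 0, 0]
    - [[8, 2.5, 0], 0, 0]

```text
time_s: 2.18
tool_pos: [0.4562, -0.2177, 0.0996]
tcp_rot: [-0.517, 0.483, -0.481, 0.517]
force: [0.1, 0.1, 1.0]
opening: 0.0004
```

```bash
python3 -c "
from h import *
plan([(.458,-.215,.024),(.457,-.19,.024)],4)
from bench import manip
for n in('top','side'):
    d=manip.get_image(n)
    cv2.imwrite(f'pics/{n}1.png',d['frame'])
    print(bungs(d,.018 if n=='top' else .013))
"
```

```text
t 2.18 pos [ 0.4562 -0.2177  0.0996] zang 4.04 F [0.1 0.1 1. ] open 0.0004 j [ 0.2   0.6   0.29  2.02 -0.3   0.56  0.77]
  shift cm [-0.25  7.57  0.21] twist 0.04
  shift cm [-2.75  7.57  0.28] twist 0.04
[(array([311., 159.]), np.int32(186), array([304, 152,  15,  15], dtype=int32), array([ 0.6442, -0.1088,  0.018 ])), (array([628.8, 390.7]), np.int32(129), array([611, 387,  29,  10], dtype=int32), array([ 0.2109, -0.7116,  0.018 ]))]
[(array([ 68. , 170.4]), np.int32(247), array([ 59, 162,  21,  19], dtype=int32), array([ 1.4389, -0.5709,  0.013 ])), (array([101.5, 175.1]), np.int32(290), array([ 92, 167,  22,  18], dtype=int32), array([ 1.2869, -0.5049,  0.013 ]))]
```

View pics/side1.png

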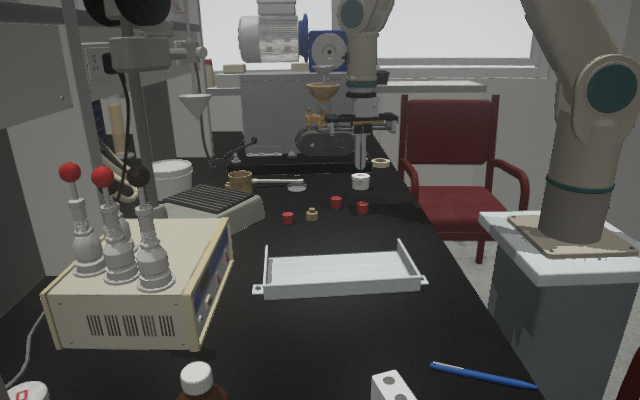

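View pics/top1.png

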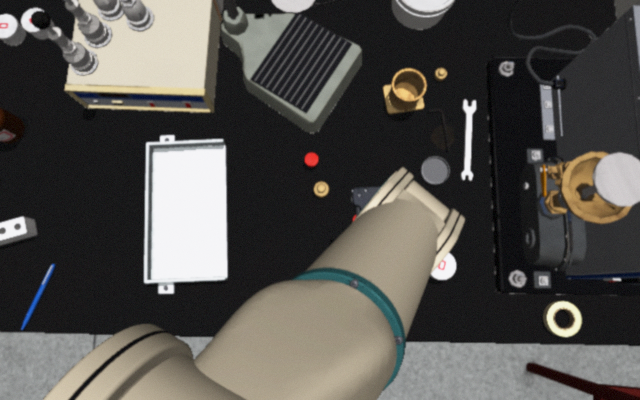

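The side picture shows the gripper over the lane behind bung C (fingers at (360,150), bungs at (288,217), (336,202) and (362,208)), with everything undisturbed. The top view is partly blocked by the arm. Next I descend.

play_rows:
  motion:
    - [[-0.2, 2.5, 0.2], 0, 0]
    - [[-0.2, 5, 0.2], 0, 0]
    - [[-0.2, 6.8, 0.2], 0, 0]
    - [[-0.2, 7.5, 0.2], 0, 0]
    - [[-0.2, 7.5, 0.2], 0, 0]

```text
time_s: 2.7
tool_pos: [0.458, -0.2143, 0.0241]
tcp_rot: [0.518, -0.482, 0.48, -0.518]
force: [0.2, -1.3, 0.8]
opening: 0.0004
```

```bash
cat >> h.py <<'E'
def look(name,tag):
    from bench import manip
    d=manip.get_image(name);f=d['frame']
    hsv=cv2.cvtColor(f,cv2.COLOR_BGR2HSV)
    m=(((hsv[...,0]<8)|(hsv[...,0]>172))&(hsv[...,1]>120)&(hsv[...,2]>50)).astype(np.uint8)
    n,l,st,c=cv2.connectedComponentsWithStats(m)
    for i in range(1,n):
        if 20<st[i,4]<1500:
            P=px2w(d,c[i],.018 if name=='top' else .014)
            if .35<P[0]<.72 and -.45<P[1]<.25:print(name,c[i].round(1),st[i],P.round(4))
    if name=='side': f=cv2.resize(f[130:330,200:460],None,fx=2.9,fy=2.9,interpolation=cv2.INTER_CUBIC)
    cv2.imwrite(f'pics/{name}{tag}.png',f)
E
python3 -c "
from h import *
plan([(.443,.07,.024)],4)
look('side',2)"
```

```text
t 2.7 pos [ 0.458  -0.2143  0.0241] zang 4.2 F [ 0.2 -1.3  0.8] open 0.0004 j [ 0.25  0.73  0.2   2.06 -0.36  0.39  0.81]
  shift cm [-28.47   0.06   0.58] twist 0.2
side [335.5 201.6] [330 196  12  13 120] [ 0.5197 -0.2122  0.014 ]
side [362.  207.2] [356 202  13  13 125] [ 0.4538 -0.1686  0.014 ]
side [287.4 217.2] [282 212  12  13 115] [ 0.6435 -0.1127  0.014 ]
```

View pics/side2.png

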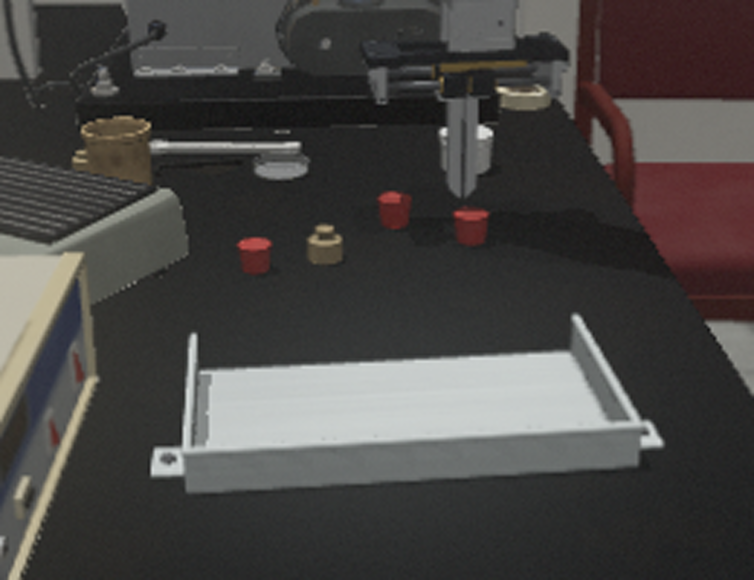

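Side picture: fingers are down behind bung C at crop (470,226), nearly centred on it. Now I push slowly.

play_rows:
  motion:
    - [[-1, 0, 0], 0, 0]
    - [[-2, 0, 0], 0, 0]
    - [[-2.8, 0, 0.1], 0, 0]
    - [[-3.6, 0, 0.1], 0, 0]
    - [[-4.4, 0, 0.1], 0, 0]

```text
time_s: 3.17
tool_pos: [0.4568, -0.1711, 0.0255]
tcp_rot: [-0.517, 0.482, -0.482, 0.518]
force: [-0.1, 0.3, -0.3]
opening: 0.0004
```

```bash
python3 -c "
from h import *
plan([(.443,.07,.024)],4)
look('side',3)"
```

```text
t 3.17 pos [ 0.4568 -0.1711  0.0255] zang 4.11 F [-0.1  0.3 -0.3] open 0.0004 j [ 0.16  0.71  0.2   2.11 -0.39  0.36  0.76]
  shift cm [-24.14   0.15   0.35] twist 0.11
side [335.6 201.6] [330 196  12  13 121] [ 0.5194 -0.2126  0.014 ]
side [362.2 207.8] [356 202  12  12 108] [ 0.4537 -0.1647  0.014 ]
side [287.5 217.2] [282 212  12  12 117] [ 0.6432 -0.1124  0.014 ]
```

View pics/side3.png

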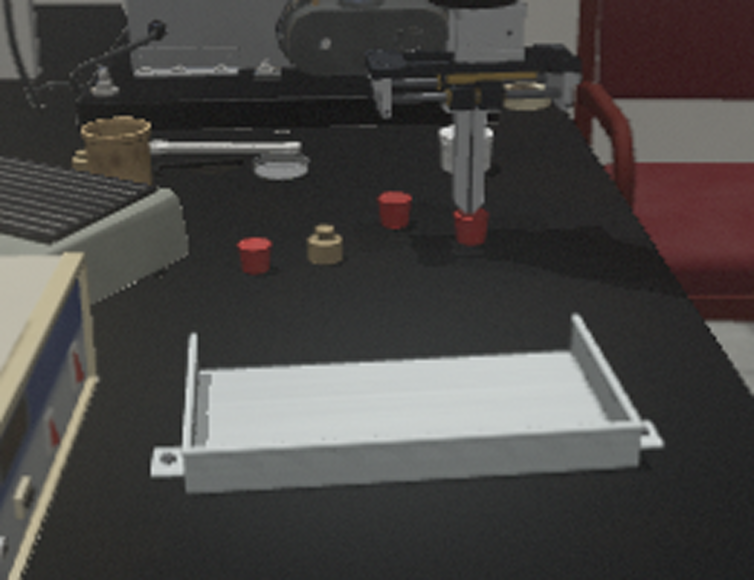

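```bash
python3 -c "
from h import *
from bench import manip
print(manip.nose_length)
d=pickle.load(open('side0.pkl','rb'))
for y in (-.179,-.171,-.163):
  for z in(.0065,.026,.04,.0255):
    p=w2px(d,(.457,y,z));print(y,z,((p-[200,130])*2.9).round(0))
"
```

```text
0.019
-0.179 0.0065 [465. 227.]
-0.179 0.026 [465. 207.]
-0.179 0.04 [465. 192.]
-0.179 0.0255 [465. 208.]
-0.171 0.0065 [466. 231.]
-0.171 0.026 [466. 210.]
-0.171 0.04 [466. 196.]
-0.171 0.0255 [466. 211.]
-0.163 0.0065 [467. 234.]
-0.163 0.026 [467. 214.]
-0.163 0.04 [468. 199.]
-0.163 0.0255 [467. 214.]
```

```bash
python3 -c "
from h import *
from bench import manip
d=manip.get_image('side')
T=np.linalg.inv(d['world_to_cam']);K=np.array([[d['fx'],0,d['cx']],[0,d['fy'],d['cy']],[0,0,1]])
for v in range(168,218,2):
  r=[]
  for u in (357,359,361,363,365):
    z=d['depth'][v,u];q=cv2.undistortPoints(np.array([[[u,v]]],float),K,d['distortion'])[0,0]
    r.append(tuple((1000*(T@np.array([q[0]*z,-q[1]*z,-z,1]))[:3]).round(0).astype(int).tolist()))
  print(v,r,d['frame'][v,361])
"
```

```text
168 [(472, -136, 129), (468, -134, 130), (460, -157, 123), (454, -164, 121), (450, -157, 123)] [60 60 59]
170 [(469, -167, 115), (465, -160, 117), (460, -159, 117), (454, -165, 115), (450, -159, 117)] [97 98 97]
172 [(469, -163, 111), (465, -158, 112), (459, -161, 111), (454, -161, 111), (450, -158, 112)] [98 99 97]
174 [(469, -164, 105), (464, -159, 107), (459, -161, 106), (454, -159, 107), (450, -159, 107)] [97 97 96]
176 [(469, -164, 100), (464, -162, 101), (459, -160, 101), (454, -160, 101), (449, -162, 101)] [93 93 93]
178 [(469, -161, 96), (464, -158, 97), (459, -159, 96), (454, -160, 96), (449, -161, 96)] [94 94 92]
180 [(469, -165, 89), (464, -160, 91), (459, -159, 91), (454, -161, 90), (449, -157, 91)] [94 94 93]
182 [(469, -163, 85), (464, -163, 85), (459, -160, 86), (454, -156, 87), (449, -158, 86)] [94 94 93]
184 [(469, -162, 80), (464, -162, 80), (459, -157, 81), (454, -158, 81), (449, -161, 80)] [93 93 92]
186 [(469, -159, 75), (464, -156, 77), (459, -157, 76), (453, -163, 74), (448, -161, 74)] [91 92 91]
188 [(468, -163, 69), (464, -157, 71), (459, -157, 71), (453, -16
[... 732 characters left out ...]
78 77 77]
204 [(468, -159, 27), (463, -158, 27), (458, -160, 26), (453, -159, 27), (448, -157, 27)] [52 55 93]
206 [(468, -161, 21), (463, -153, 24), (459, -151, 24), (454, -149, 25), (448, -153, 23)] [35 39 85]
208 [(467, -162, 15), (463, -156, 17), (458, -153, 18), (453, -152, 18), (448, -150, 19)] [38 40 86]
210 [(467, -164, 8), (463, -158, 11), (458, -150, 14), (453, -150, 14), (448, -151, 13)] [41 40 88]
212 [(466, -169, 1), (463, -155, 6), (458, -150, 8), (453, -149, 8), (448, -154, 7)] [39 39 86]
214 [(468, -153, 2), (463, -152, 2), (458, -154, 1), (453, -153, 1), (447, -157, 0)] [36 38 67]
216 [(469, -143, 1), (464, -141, 1), (459, -142, 1), (454, -143, 0), (449, -141, 1)] [39 39 40]
```

The side picture and depth show the fingertips at about z = 0.027, skimming over the unmoved bung, although the reported TCP height puts them at 0.006. I'll back off and check this with the camera before going lower.

play_rows:
  motion:
    - [[1, -0.5, 0], 0, 0]
    - [[2, -0.5, 0], 0, 0]
    - [[3, -0.5, 0], 0, 0]
    - [[4, -0.5, 0], 0, 0]
    - [[5, -0.3, 0], 0, 0]

```text
time_s: 3.68
tool_pos: [0.4601, -0.2247, 0.0282]
tcp_rot: [0.517, -0.482, 0.483, -0.517]
force: [-0.2, -0.6, -0.8]
opening: 0.0001
```

play_rows:
  motion:
    - [[0, 0.3, 0], 0, 0]
    - [[0, 0.5, 0], 0, 0]
    - [[0, 0.7, 0], 0, 0]
    - [[0, 0.8, 0], 0, 0]
    - [[0, 0.8, 0], 0, 0]

```text
time_s: 4.1
tool_pos: [0.4597, -0.2215, 0.0196]
tcp_rot: [-0.518, 0.482, -0.481, 0.518]
force: [0.0, -1.2, 1.0]
opening: 0.0003
```

```bash
cat >> h.py <<'E'
def fingertip(tag=None):
    from bench import manip
    s=manip.state();p=s['tool_pos']
    d=manip.get_image('side')
    T=np.linalg.inv(d['world_to_cam']);K=np.array([[d['fx'],0,d['cx']],[0,d['fy'],d['cy']],[0,0,1]])
    v,u=np.mgrid[0:400,0:640];q=cv2.undistortPoints(np.stack([u,v],-1).reshape(-1,1,2).astype(float),K,d['distortion'])[:,0]
    z=d['depth'].ravel();P=np.stack([q[:,0]*z,-q[:,1]*z,-z,np.ones_like(z)],1)@T.T
    P=P[z>0,:3];k=(abs(P[:,0]-p[0])<.02)&(abs(P[:,1]-p[1])<.03)&(P[:,2]>.004)&(P[:,2]<.2)
    Q=P[k];print('finger min z',np.sort(Q[:,2])[:5].round(4),'n',len(Q),'medx,y',np.median(Q[Q[:,2]<.08],0).round(4))
E
python3 -c "
from h import *
plan([(.443,.07,.024)],4)
fingertip()
look('side',4)"
```

```text
t 4.1 pos [ 0.4597 -0.2215  0.0196] zang 4.1 F [ 0.  -1.2  1. ] open 0.0003 j [ 0.26  0.74  0.2   2.05 -0.36  0.39  0.82]
  shift cm [-29.19  -0.41   0.42] twist 0.1
finger min z [0.0235 0.0237 0.0242 0.0258 0.0259] n 733 medx,y [ 0.4602 -0.2124  0.0542]
side [335.6 201.6] [330 196  12  13 121] [ 0.5196 -0.2122  0.014 ]
side [362.  207.3] [356 202  13  13 127] [ 0.4539 -0.1679  0.014 ]
side [287.4 217.2] [282 212  12  12 115] [ 0.6434 -0.1123  0.014 ]
```

View pics/side4.png

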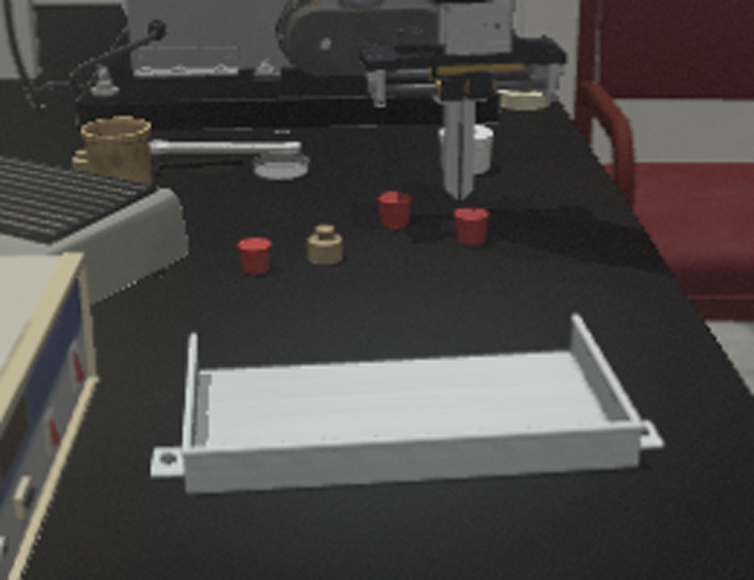

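play_rows:
  motion:
    - [[0, 0.4, -0.2], 0, 0]
    - [[0, 0.8, -0.2], 0, 0]
    - [[0, 1.1, -0.2], 0, 0]
    - [[0, 1.3, -0.2], 0, 0]
    - [[0, 1.3, -0.2], 0, 0]

```text
time_s: 4.62
tool_pos: [0.4577, -0.2223, 0.0065]
tcp_rot: [0.517, -0.482, 0.482, -0.517]
force: [-0.2, 0.7, 0.3]
opening: 0.0006
```

```bash
python3 -c "
from h import *
plan([(.443,.07,.006)],4)
fingertip()
look('side',5)"
```

```text
t 4.62 pos [ 0.4577 -0.2223  0.0065] zang 4.05 F [-0.2  0.7  0.3] open 0.0006 j [ 0.27  0.76  0.18  2.06 -0.37  0.36  0.83]
  shift cm [-29.26   0.06   0.6 ] twist 0.05
finger min z [0.0119 0.0133 0.0144 0.0146 0.015 ] n 722 medx,y [ 0.4579 -0.2129  0.0485]
side [335.6 201.6] [330 196  12  13 120] [ 0.5196 -0.2123  0.014 ]
side [362.1 207.2] [356 202  13  13 125] [ 0.4536 -0.1682  0.014 ]
side [287.4 217.3] [282 212  12  13 116] [ 0.6434 -0.1121  0.014 ]
```

View pics/side5.png

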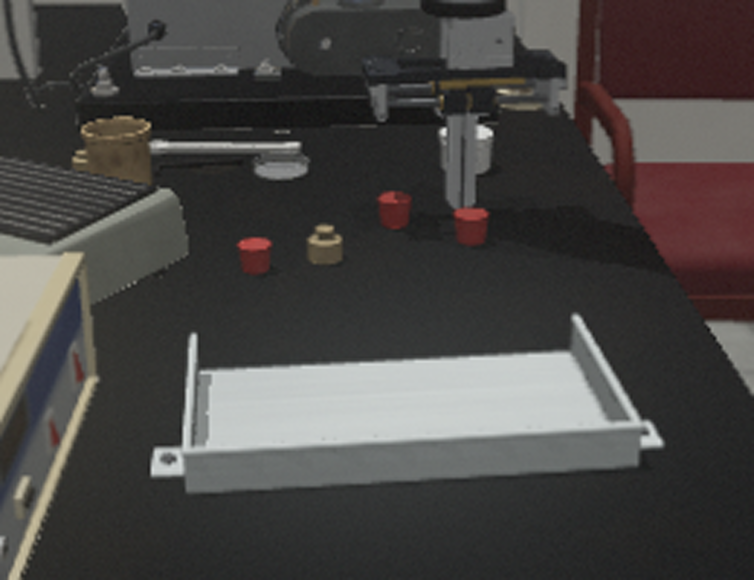

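Fingertips are now about 1 cm above the bench with no contact force, so the tip sits roughly 2–5 mm above the reported TCP. Now I push.

play_rows:
  motion:
    - [[-1.2, 0, 0], 0, 0]
    - [[-2.4, 0, 0], 0, 0]
    - [[-3.4, 0, 0], 0, 0]
    - [[-4.2, 0, 0], 0, 0]
    - [[-5, 0, 0], 0, 0]

```text
time_s: 5.13
tool_pos: [0.4544, -0.1708, 0.0071]
tcp_rot: [-0.518, 0.482, -0.482, 0.518]
force: [0.0, -0.4, 0.5]
opening: 0.0007
```

```bash
python3 -c "
from h import *
plan([(.443,.07,.006)],4)
look('side',6)"
```

```text
t 5.13 pos [ 0.4544 -0.1708  0.0071] zang 4.13 F [ 0.  -0.4  0.5] open 0.0007 j [ 0.18  0.75  0.18  2.12 -0.41  0.31  0.78]
  shift cm [-24.1    0.12   0.6 ] twist 0.13
side [335.6 201.7] [330 196  12  13 121] [ 0.5196 -0.2121  0.014 ]
side [363.4 210.3] [357 205  13  13 126] [ 0.4525 -0.1475  0.014 ]
side [287.5 217.3] [282 212  12  12 117] [ 0.6432 -0.112   0.014 ]
```

View pics/side6.png

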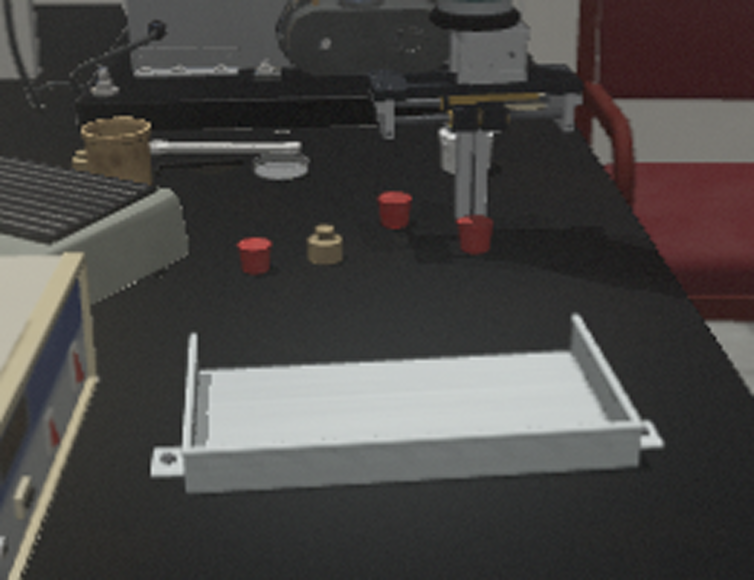

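Bung C is upright and sliding. I keep pushing.

play_rows:
  motion:
    - [[-1, 0, 0], 0, 0]
    - [[-2.1, 0, 0], 0, 0]
    - [[-3.2, 0, 0], 0, 0]
    - [[-4.3, 0, 0], 0, 0]
    - [[-5.4, 0, 0], 0, 0]

```text
time_s: 5.6
tool_pos: [0.4505, -0.1174, 0.007]
tcp_rot: [-0.517, 0.482, -0.482, 0.517]
force: [-0.7, 0.2, 1.0]
opening: 0.0003
```

```bash
python3 -c "
from h import *
plan([(.443,.07,.006)],4)
look('side',7)"
```

```text
t 5.6 pos [ 0.4505 -0.1174  0.007 ] zang 4.06 F [-0.7  0.2  1. ] open 0.0003 j [ 0.07  0.73  0.18  2.17 -0.46  0.27  0.72]
  shift cm [-18.75   0.11   0.58] twist 0.06
side [335.6 201.6] [330 196  12  13 121] [ 0.5194 -0.2126  0.014 ]
side [287.6 217.3] [282 212  12  12 118] [ 0.6431 -0.1123  0.014 ]
side [367.6 218.5] [362 212  12  14 137] [ 0.4486 -0.0945  0.014 ]
```

j6 is nearing its lower limit (0.23), so I'll back off, turn the face by 12° and push outward, away from the base.

play_rows:
  motion:
    - [[1, -0.2, -0.2], 0, 0]
    - [[1, -0.3, -0.2], 6, 0]
    - [[1, -0.3, -0.2], 12, 0]
    - [[1, -0.3, -0.2], 12, 0]

```text
time_s: 5.98
tool_pos: [0.4495, -0.1305, 0.0103]
tcp_rot: [0.463, -0.534, 0.535, -0.463]
force: [-0.3, 0.0, -0.7]
opening: 0.0007
```

```bash
python3 -c "
from h import *
plan([(.4475,-.1174,.01),(.470,.07,.01)],-8)
look('side',8)"
```

```text
t 5.98 pos [ 0.4495 -0.1305  0.0103] zang -8.19 F [-0.3  0.  -0.7] open 0.0007 j [ 0.07  0.73  0.23  2.17 -0.54  0.29  0.62]
  shift cm [-1.27  0.02 -0.38] twist -0.19
  shift cm [-20.14  -0.    -0.83] twist -0.19
side [335.6 201.6] [330 196  12  13 121] [ 0.5194 -0.2126  0.014 ]
side [287.4 217.2] [282 212  12  12 115] [ 0.6434 -0.1125  0.014 ]
side [368.  218.9] [362 213  13  14 138] [ 0.4479 -0.0919  0.014 ]
```

play_rows:
  motion:
    - [[-0.8, 0, -0.5], 0, 0]
    - [[-1.8, 0, -0.5], 0, 0]
    - [[-2.8, 0, -0.5], 0, 0]
    - [[-3.9, 0, -0.5], 0, 0]
    - [[-5, 0, -0.5], 0, 0]

```text
time_s: 6.45
tool_pos: [0.4514, -0.0769, 0.01]
tcp_rot: [-0.465, 0.533, -0.533, 0.465]
force: [-0.6, -0.2, -0.1]
opening: 0.0003
```

```bash
python3 -c "
from h import *
plan([(.470,.07,.01)],-8)
look('side',9)"
```

```text
t 6.45 pos [ 0.4514 -0.0769  0.01  ] zang -7.83 F [-0.6 -0.2 -0.1] open 0.0003 j [-0.05  0.73  0.23  2.19 -0.58  0.28  0.55]
  shift cm [-1.481e+01  1.000e-02 -1.600e-01] twist 0.17
side [335.6 201.6] [330 196  12  13 121] [ 0.5194 -0.2126  0.014 ]
side [287.5 217.2] [282 212  12  12 115] [ 0.6434 -0.1126  0.014 ]
side [367.3 225.3] [362 219  12  14 135] [ 0.4545 -0.0548  0.014 ]
```

Steering works and j6 holds at 0.28, so I keep going.

play_rows:
  motion:
    - [[-1.1, 0, 0], 0, 0]
    - [[-2.2, 0, 0], 0, 0]
    - [[-3.3, 0, 0], 0, 0]
    - [[-4.4, 0, 0], 0, 0]
    - [[-5.5, 0, 0], 0, 0]

```text
time_s: 6.92
tool_pos: [0.4589, -0.0229, 0.01]
tcp_rot: [-0.465, 0.533, -0.533, 0.465]
force: [-0.2, 0.2, 0.9]
opening: 0.0008
```

```bash
python3 -c "
from h import *
plan([(.470,.07,.01)],-8)
look('side',10)"
```

```text
t 6.92 pos [ 0.4589 -0.0229  0.01  ] zang -7.84 F [-0.2  0.2  0.9] open 0.0008 j [-0.18  0.73  0.25  2.19 -0.62  0.29  0.47]
  shift cm [-9.36  0.   -0.17] twist 0.16
side [335.6 201.6] [330 196  12  13 123] [ 0.5196 -0.2124  0.014 ]
side [287.5 217.3] [282 212  12  13 117] [ 0.6433 -0.1119  0.014 ]
side [366.6 234.9] [361 229  12  14  73] [ 0.4625 -0.0032  0.014 ]
```

View pics/side10.png

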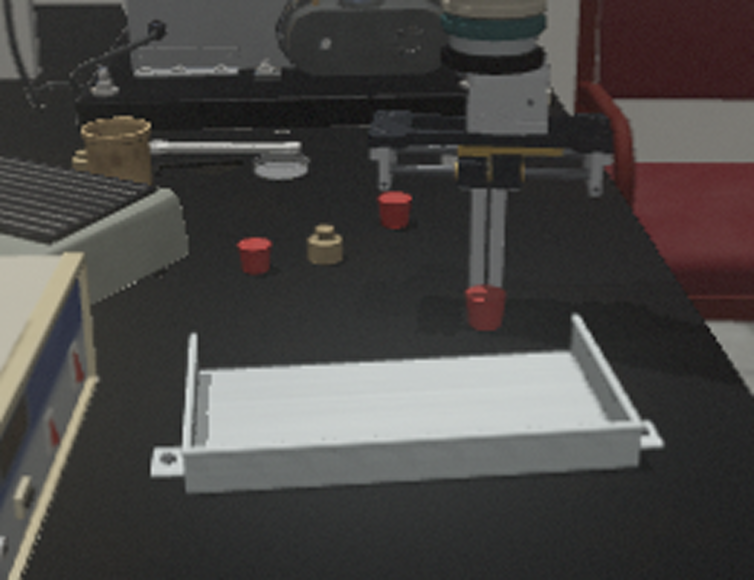

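Bung C is upright at crop (485,307), centred on the fingers and heading into the mouth.

play_rows:
  motion:
    - [[-1.1, 0, 0], 0, 0]
    - [[-2.2, 0, 0], 0, 0]
    - [[-3.3, 0, 0], 0, 0]
    - [[-4.4, 0, 0], 0, 0]
    - [[-5.5, 0, 0], 0, 0]

```text
time_s: 7.38
tool_pos: [0.4664, 0.031, 0.01]
tcp_rot: [-0.465, 0.533, -0.533, 0.464]
force: [-0.7, -0.4, -0.3]
opening: 0.0006
```

play_rows:
  motion:
    - [[-1, 0, 0], 0, 0]
    - [[-2, 0, 0], 0, 0]
    - [[-3, 0, 0], 0, 0]
    - [[-3.8, 0, 0], 0, 0]
    - [[-4.3, 0, 0], 0, 0]

```text
time_s: 7.8
tool_pos: [0.4726, 0.0742, 0.01]
tcp_rot: [-0.464, 0.533, -0.533, 0.465]
force: [-0.6, -0.1, -0.2]
opening: 0.0008
```

```bash
python3 -c "
from h import *
plan([(.528,-.27,.12)],4)
look('side',11)"
```

```text
t 7.8 pos [0.4726 0.0742 0.01  ] zang -7.87 F [-0.6 -0.1 -0.2] open 0.0008 j [-0.42  0.75  0.3   2.14 -0.66  0.34  0.3 ]
  shift cm [ 33.34 -11.01  10.2 ] twist -11.87
side [336.6 200.1] [333 198   9   5  40] [ 0.5162 -0.2237  0.014 ]
side [287.5 217.2] [282 212  12  13 117] [ 0.6433 -0.1125  0.014 ]
side [366.7 256. ] [359 249  15  16 149] [0.4744 0.0945 0.014 ]
```

View pics/side11.png

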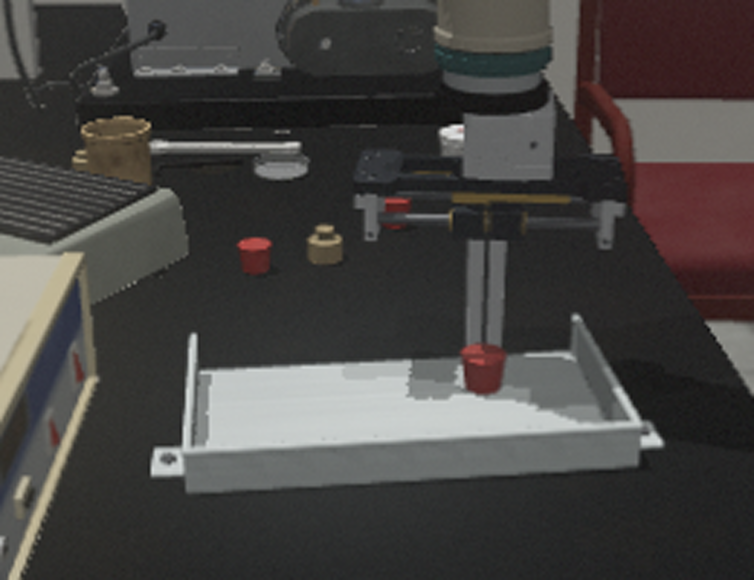

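Bung C is inside the tray (about y = 0.095, front edge about 0.054). I lift away and go behind bung B.

play_rows:
  motion:
    - [[2, -2, 0], 0, 0]
    - [[4, -5, 0], 0, 0]
    - [[7, -8, 0.5], 0, 0]
    - [[11, -8, 2], -4, 0]
    - [[15, -8, 4], -7.9, 0]

```text
time_s: 8.27
tool_pos: [0.4899, -0.0775, 0.0917]
tcp_rot: [-0.501, 0.498, -0.499, 0.502]
force: [1.2, 0.6, 0.9]
opening: 0.0005
```

```bash
python3 -c "
from h import *
plan([(.521,-.262,.09)],0)"
```

```text
t 8.27 pos [ 0.4899 -0.0775  0.0917] zang 0.26 F [1.2 0.6 0.9] open 0.0005 j [-0.17  0.62  0.4   2.06 -0.45  0.55  0.56]
  shift cm [18.46  0.18  3.02] twist 0.26
```

play_rows:
  motion:
    - [[4, 0, 0.8], 0.3, 0]
    - [[8, 0, 1.6], 0.3, 0]
    - [[12, 0, 2.4], 0.3, 0]
    - [[16, 0, 3], 0.3, 0]
    - [[18.7, 0, 3], 0.3, 0]

```text
time_s: 8.68
tool_pos: [0.5199, -0.269, 0.0903]
tcp_rot: [0.498, -0.501, 0.504, -0.497]
force: [0.7, -1.2, 0.6]
opening: 0.0002
```

play_rows:
  motion:
    - [[0, 2.5, 0], 0, 0]
    - [[0, 5, 0], 0, 0]
    - [[0, 7, 0], 0, 0]
    - [[0, 8.1, 0], 0, 0]
    - [[0, 8.1, 0], 0, 0]

```text
time_s: 9.1
tool_pos: [0.5177, -0.2629, 0.0068]
tcp_rot: [-0.499, 0.503, -0.5, 0.498]
force: [-0.4, 0.1, -0.8]
opening: 0.0002
```

```bash
python3 -c "
from h import *
plan([(.521,.07,.01)],0)
fingertip();look('side',12)"
```

```text
t 9.1 pos [ 0.5177 -0.2629  0.0068] zang -0.38 F [-0.4  0.1 -0.8] open 0.0002 j [ 0.23  0.83  0.31  1.86 -0.46  0.53  0.84]
  shift cm [-33.29  -0.26   0.11] twist -0.38
finger min z [0.0166 0.017  0.0172 0.0172 0.0174] n 612 medx,y [ 0.5188 -0.2536  0.0495]
side [335.6 201.8] [330 196  12  13 117] [ 0.5196 -0.211   0.014 ]
side [287.5 217.2] [282 212  12  12 117] [ 0.6432 -0.1124  0.014 ]
side [366.2 252. ] [359 249  15   7  86] [0.4732 0.0771 0.014 ]
```

View pics/side12.png

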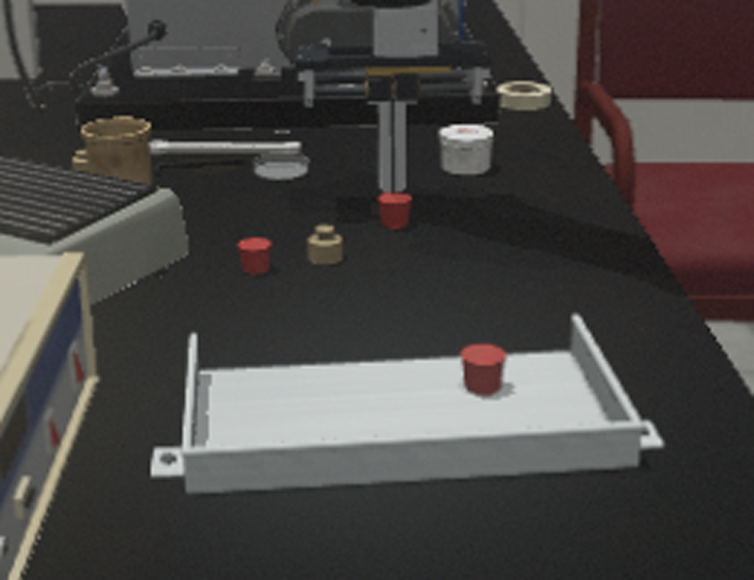

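Bung C stands inside the tray at crop (483,370), and the fingers are down and centred behind bung B at (395,211). I push bung B.

play_rows:
  motion:
    - [[-1, 0, 0.2], 0, 0]
    - [[-2, 0, 0.2], 0, 0]
    - [[-3, 0, 0.2], 0, 0]
    - [[-4, 0, 0.2], 0, 0]
    - [[-5, 0, 0.2], 0, 0]

```text
time_s: 9.62
tool_pos: [0.5224, -0.2117, 0.0095]
tcp_rot: [0.499, -0.501, 0.501, -0.499]
force: [0.9, -0.3, 0.1]
opening: 0.0005
```

play_rows:
  motion:
    - [[-1, 0, 0], 0, 0]
    - [[-2.1, 0, 0], 0, 0]
    - [[-3.2, 0, 0], 0, 0]
    - [[-4.3, 0, 0], 0, 0]
    - [[-5.4, 0, 0], 0, 0]

```text
time_s: 10.03
tool_pos: [0.5222, -0.1584, 0.009]
tcp_rot: [-0.499, 0.502, -0.501, 0.499]
force: [-0.1, 0.4, -0.5]
opening: 0.0007
```

```bash
python3 -c "
from h import *
plan([(.521,.07,.01)],0)
look('side',13)"
```

```text
t 10.03 pos [ 0.5222 -0.1584  0.009 ] zang -0.34 F [-0.1  0.4 -0.5] open 0.0007 j [ 0.05  0.8   0.31  1.96 -0.51  0.46  0.72]
  shift cm [-22.84  -0.1   -0.26] twist -0.34
side [337.5 212.7] [332 207  12  13 129] [ 0.5191 -0.1349  0.014 ]
side [287.5 217.2] [282 212  12  12 117] [ 0.6432 -0.1125  0.014 ]
side [366.1 252. ] [359 249  15   8  89] [0.4735 0.0775 0.014 ]
```

View pics/side13.png

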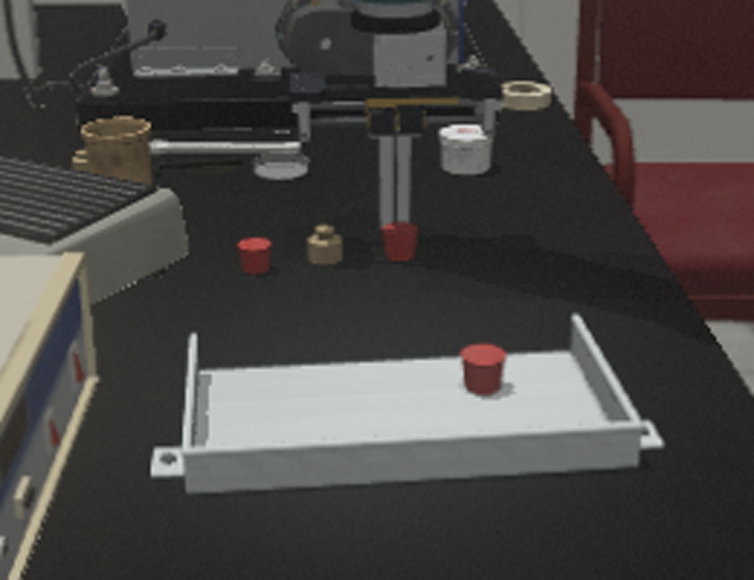

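Bung B is passing the weight with about 3 cm of clearance. I continue.

play_rows:
  motion:
    - [[-1.1, 0, 0], 0, 0]
    - [[-2.2, 0, 0], 0, 0]
    - [[-3.3, 0, 0], 0, 0]
    - [[-4.4, 0, 0], 0, 0]
    - [[-5.5, 0, 0], 0, 0]

```text
time_s: 10.5
tool_pos: [0.5226, -0.1034, 0.009]
tcp_rot: [-0.498, 0.502, -0.501, 0.499]
force: [0.4, 0.5, 0.3]
opening: 0.0002
```

play_rows:
  motion:
    - [[-1.1, 0, 0], 0, 0]
    - [[-2.2, 0, 0], 0, 0]
    - [[-3.3, 0, 0], 0, 0]
    - [[-4.4, 0, 0], 0, 0]
    - [[-5.5, 0, 0], 0, 0]

```text
time_s: 10.92
tool_pos: [0.523, -0.0484, 0.009]
tcp_rot: [-0.499, 0.501, -0.501, 0.499]
force: [-0.2, 0.6, -0.6]
opening: 0.0007
```

```bash
python3 -c "
from h import *
plan([(.521,.073,.01)],0)
look('side',14)"
```

```text
t 10.92 pos [ 0.523  -0.0484  0.009 ] zang -0.34 F [-0.2  0.6 -0.6] open 0.0007 j [-0.17  0.79  0.32  2.01 -0.56  0.43  0.58]
  shift cm [-12.14  -0.1   -0.27] twist -0.34
side [287.5 217.2] [282 212  12  12 115] [ 0.6434 -0.1127  0.014 ]
side [339.8 231. ] [334 225  13  14 105] [ 0.5204 -0.0268  0.014 ]
side [366.1 252. ] [359 249  15   7  87] [0.4734 0.0771 0.014 ]
```

View pics/side14.png

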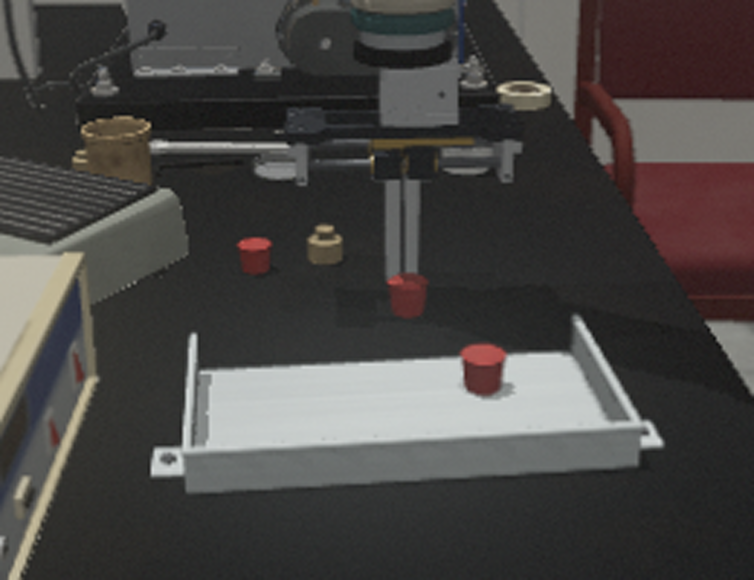

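play_rows:
  motion:
    - [[-1.2, 0, 0], 0, 0]
    - [[-2.5, 0, 0], 0, 0]
    - [[-3.8, 0, 0], 0, 0]
    - [[-5.1, 0, 0], 0, 0]
    - [[-6.4, 0, 0], 0, 0]

```text
time_s: 11.38
tool_pos: [0.5234, 0.0151, 0.009]
tcp_rot: [0.498, -0.502, 0.502, -0.498]
force: [-0.2, -0.1, -0.1]
opening: 0.0007
```

play_rows:
  motion:
    - [[-1.3, 0, 0], 0, 0]
    - [[-2.6, 0, 0], 0, 0]
    - [[-3.9, 0, 0], 0, 0]
    - [[-5.2, 0, 0], 0, 0]
    - [[-6, 0, 0], 0, 0]

```text
time_s: 11.8
tool_pos: [0.5236, 0.0763, 0.009]
tcp_rot: [-0.499, 0.501, -0.501, 0.499]
force: [-0.1, 0.7, 0.6]
opening: 0.0002
```

```bash
python3 -c "
from h import *
plan([(.646,-.165,.09)],6)
look('side',15)"
```

```text
t 11.8 pos [0.5236 0.0763 0.009 ] zang -0.28 F [-0.1  0.7  0.6] open 0.0002 j [-0.43  0.8   0.35  2.   -0.61  0.45  0.39]
  shift cm [24.07 -8.12 12.36] twist -6.28
side [287.5 217.3] [282 212  12  13 118] [ 0.6432 -0.1121  0.014 ]
side [366.2 256.5] [360 249  14  17 181] [0.4757 0.0967 0.014 ]
side [344.1 257.6] [337 250  15  16 133] [0.5201 0.0991 0.014 ]
```

View pics/side15.png

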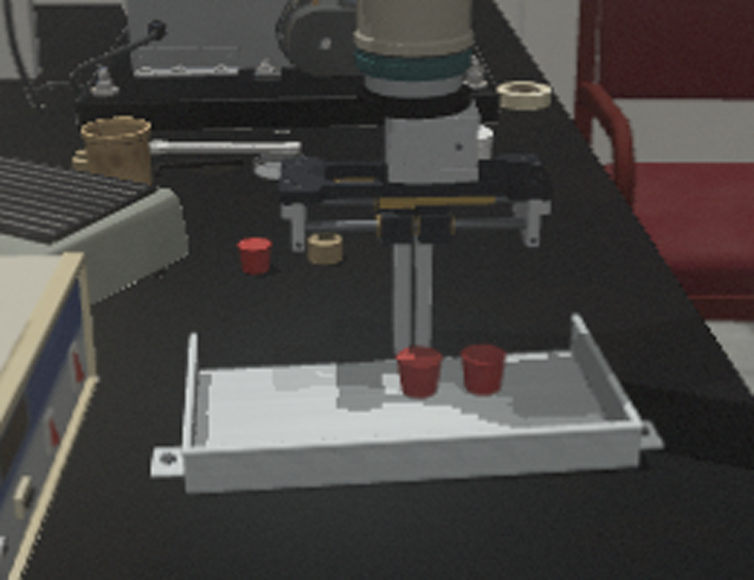

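Bung B is inside too (about y = 0.10). Before the far bung I check how low the gripper body hangs, against the instrument height.

```bash
python3 -c "
from h import *
from bench import manip
d=manip.get_image('side')
T=np.linalg.inv(d['world_to_cam']);K=np.array([[d['fx'],0,d['cx']],[0,d['fy'],d['cy']],[0,0,1]])
v,u=np.mgrid[0:400,0:640];q=cv2.undistortPoints(np.stack([u,v],-1).reshape(-1,1,2).astype(float),K,d['distortion'])[:,0]
z=d['depth'].ravel();P=(np.stack([q[:,0]*z,-q[:,1]*z,-z,np.ones_like(z)],1)@T.T)[:,:3]
k=(z>0)&(P[:,2]>.04)&(P[:,2]<.2)&(P[:,1]>.03)&(P[:,1]<.15)&(P[:,0]>.35)&(P[:,0]<.66)
Q=P[k]
for a in np.arange(.41,.64,.01):
    s=Q[(Q[:,0]>=a)&(Q[:,0]<a+.01)]
    if len(s):print(round(a,2),len(s),np.percentile(s[:,2],[2,50]).round(3),s[:,1].min().round(3),s[:,1].max().round(3))
d=pickle.load(open('top0.pkl','rb'))
T=np.linalg.inv(d['world_to_cam']);K=np.array([[d['fx'],0,d['cx']],[0,d['fy'],d['cy']],[0,0,1]])
q=cv2.undistortPoints(np.stack([u,v],-1).reshape(-1,1,2).astype(float),K,d['distortion'])[:,0]
z=d['depth'].ravel();P=(np.stack([q[:,0]*z,-q[:,1]*z,-z,np.ones_like(z)],1)@T.T)[:,:3]
for y0 in np.arange(-.2,.2,.03):
    s=P[(z>0)&(abs(P[:,1]-y0-.015)<.015)&(P[:,0]>.64)&(P[:,0]<.78)]
    print('y',y0.round(2),[(round(a,2),s[(s[:,0]>=a)&(s[:,0]<a+.02),2].max().round(3)) for a in np.arange(.66,.77,.02) if ((s[:,0]>=a)&(s[:,0]<a+.02)).any()])
"
```

```text
0.43 40 [0.136 0.152] 0.048 0.114
0.44 159 [0.111 0.146] 0.045 0.115
0.45 160 [0.111 0.143] 0.045 0.114
0.46 112 [0.12  0.149] 0.05 0.113
0.47 105 [0.12  0.147] 0.055 0.107
0.48 170 [0.121 0.159] 0.068 0.113
0.49 191 [0.121 0.164] 0.094 0.116
0.5 224 [0.116 0.154] 0.092 0.114
0.51 368 [0.043 0.133] 0.084 0.116
0.52 388 [0.044 0.125] 0.059 0.115
0.53 314 [0.044 0.134] 0.084 0.114
0.54 192 [0.115 0.145] 0.051 0.114
0.55 108 [0.121 0.145] 0.056 0.107
0.56 101 [0.119 0.143] 0.055 0.108
0.57 109 [0.119 0.143] 0.053 0.107
0.58 108 [0.12  0.149] 0.049 0.112
0.59 131 [0.113 0.148] 0.049 0.114
0.6 140 [0.113 0.149] 0.048 0.114
0.61 16 [0.143 0.151] 0.047 0.11
y -0.2 [(np.float64(0.66), np.float64(0.006)), (np.float64(0.68), np.float64(0.004)), (np.float64(0.7), np.float64(0.006)), (np.float64(0.72), np.float64(0.004)), (np.float64(0.74), np.float64(0.005)), (np.float64(0.76), np.float64(0.005))]
y -0.17 [(np.float64(0.66), np.float64(0.006)), (np.float64(0.68), np.float64(0.004)), (np.float64(0.7), np.float64(0.005)), (np.float64(0.72), np.float64(0.036)), (np.float64(0.74), np.float64(0.073)
[... 2234 characters left out ...]
(0.66), np.float64(0.034)), (np.float64(0.68), np.float64(0.006)), (np.float64(0.7), np.float64(0.005)), (np.float64(0.72), np.float64(0.005)), (np.float64(0.74), np.float64(0.109)), (np.float64(0.76), np.float64(0.108))]
y 0.16 [(np.float64(0.66), np.float64(0.034)), (np.float64(0.68), np.float64(0.01)), (np.float64(0.7), np.float64(0.007)), (np.float64(0.72), np.float64(0.005)), (np.float64(0.74), np.float64(0.11)), (np.float64(0.76), np.float64(0.108))]
y 0.19 [(np.float64(0.66), np.float64(0.035)), (np.float64(0.68), np.float64(0.009)), (np.float64(0.7), np.float64(0.005)), (np.float64(0.72), np.float64(0.006)), (np.float64(0.74), np.float64(0.11)), (np.float64(0.76), np.float64(0.108))]
```

Body brackets bottom out at z ≈ 0.11 while the instrument tops out at 0.086, so there is clearance. I retreat and approach the far bung from above.

play_rows:
  motion:
    - [[2, -2, 0], 0, 0]
    - [[4, -5, 0], 0, 0]
    - [[7, -8, 2], -2, 0]
    - [[10, -8.5, 4.5], -5, 0]
    - [[13, -8.5, 7], -7.3, 0]

```text
time_s: 12.32
tool_pos: [0.5948, -0.0583, 0.0971]
tcp_rot: [-0.529, 0.467, -0.47, 0.531]
force: [-0.3, -0.4, -0.5]
opening: -0.0
```

```bash
python3 -c "
from h import *
plan([(.65,-.163,.09)],7)"
```

```text
t 12.32 pos [ 0.5948 -0.0583  0.0971] zang 7.07 F [-0.3 -0.4 -0.5] open -0.0 j [-0.22  0.73  0.43  1.78 -0.43  0.73  0.57]
  shift cm [11.06  0.74  4.18] twist 0.07
```

play_rows:
  motion:
    - [[2.8, 0.3, 1.2], 0, 0]
    - [[5.6, 0.6, 2.4], 0, 0]
    - [[8.4, 0.6, 3.6], 0, 0]
    - [[11, 0.6, 4.2], 0, 0]
    - [[11, 0.6, 4.2], 0, 0]

```text
time_s: 12.73
tool_pos: [0.6483, -0.1698, 0.0883]
tcp_rot: [0.529, -0.469, 0.473, -0.526]
force: [-0.2, -0.8, 0.5]
opening: 0.0005
```

```bash
python3 -c "
from h import *
plan([(.65,-.16,.01)],7)
fingertip();look('side',16)"
```

```text
t 12.73 pos [ 0.6483 -0.1698  0.0883] zang 6.48 F [-0.2 -0.8  0.5] open 0.0005 j [-0.03  0.82  0.43  1.57 -0.41  0.84  0.67]
  shift cm [-1.01  7.83  0.28] twist -0.52
finger min z [0.091  0.0913 0.0914 0.0927 0.0934] n 389 medx,y [nan nan nan]
side [287.5 217.3] [282 212  12  12 114] [ 0.6433 -0.1121  0.014 ]
side [366.3 252.3] [359 249  15   9  95] [0.4733 0.0786 0.014 ]
side [344.3 253.1] [337 250  15   7  87] [0.5185 0.08   0.014 ]
  return _methods._mean(a, axis=axis, dtype=dtype,
  ret = um.true_divide(
```

View pics/side16.png

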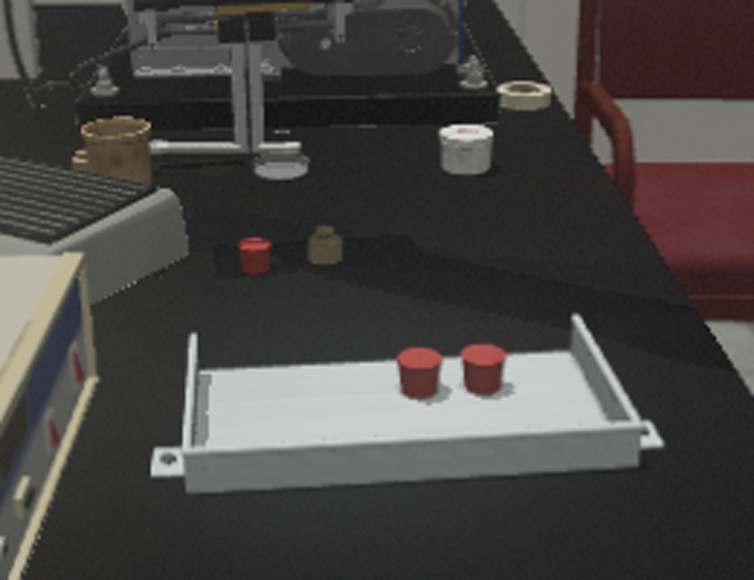

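Two bungs stand in the tray, and the fingers hang behind the far bung (crop (255,256)), clear of the weight at (325,246). Descending.

play_rows:
  motion:
    - [[-0.5, 2.5, 0.2], -0.4, 0]
    - [[-0.5, 5, 0.2], -0.4, 0]
    - [[-0.5, 7, 0.2], -0.4, 0]
    - [[-0.5, 7.9, 0.2], -0.4, 0]
    - [[-0.5, 7.9, 0.2], -0.4, 0]

```text
time_s: 13.25
tool_pos: [0.6471, -0.153, 0.0067]
tcp_rot: [0.532, -0.468, 0.465, -0.531]
force: [-0.3, 1.8, 0.8]
opening: 0.0002
```

```bash
python3 -c "
from h import *
plan([(.647,-.13,.009),(.62,.07,.009)],7)
look('side',17)"
```

```text
t 13.25 pos [ 0.6471 -0.153   0.0067] zang 7.41 F [-0.3  1.8  0.8] open 0.0002 j [-0.02  0.93  0.37  1.61 -0.46  0.7   0.71]
  shift cm [-2.28 -0.22  0.29] twist 0.41
  shift cm [-22.46  -0.17   0.19] twist 0.41
side [287.5 217.5] [282 212  12  12 110] [ 0.6433 -0.1109  0.014 ]
side [366.5 253.6] [359 249  15  16 111] [0.4735 0.0844 0.014 ]
side [344.3 253.1] [337 250  15   8  87] [0.5183 0.0801 0.014 ]
```

View pics/side17.png

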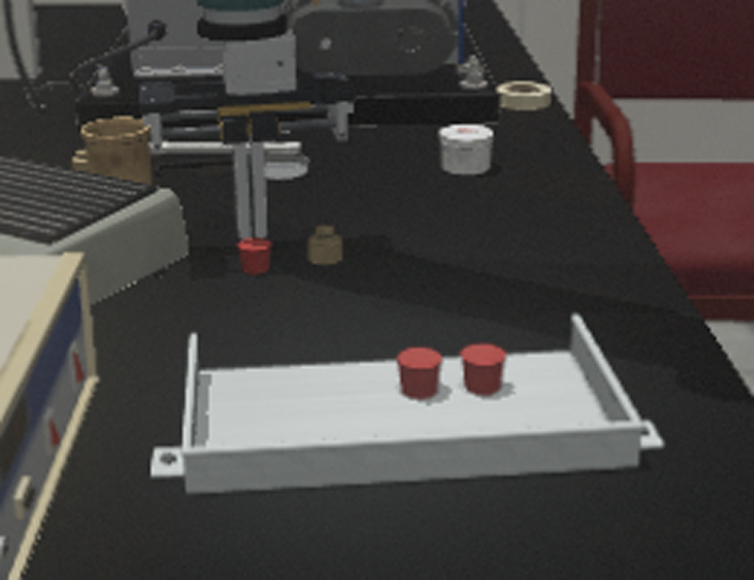

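Fingers are centred behind the bung with a clear gap to the weight. I push.

play_rows:
  motion:
    - [[-0.8, -0.1, 0.2], 0, 0]
    - [[-1.7, -0.2, 0.2], 0, 0]
    - [[-2.6, -0.2, 0.2], 0, 0]
    - [[-3.5, -0.2, 0.2], 0, 0]
    - [[-4.4, -0.2, 0.2], 0, 0]

```text
time_s: 13.72
tool_pos: [0.646, -0.1093, 0.0118]
tcp_rot: [-0.531, 0.466, -0.467, 0.532]
force: [-0.2, -0.1, 0.5]
opening: 0.0002
```

play_rows:
  motion:
    - [[-1, 0, 0], 0, 0]
    - [[-2.1, 0, 0], 0, 0]
    - [[-3.2, 0, 0], 0, 0]
    - [[-4.3, 0, 0], 0, 0]
    - [[-5.4, 0, 0], 0, 0]

```text
time_s: 14.13
tool_pos: [0.6385, -0.0561, 0.011]
tcp_rot: [0.531, -0.467, 0.467, -0.531]
force: [-0.1, -1.0, 0.5]
opening: 0.0003
```

```bash
python3 -c "
from h import *
plan([(.62,.075,.009)],7)
look('side',18)"
```

```text
t 14.13 pos [ 0.6385 -0.0561  0.011 ] zang 7.37 F [-0.1 -1.   0.5] open 0.0003 j [-0.18  0.89  0.38  1.69 -0.49  0.66  0.6 ]
  shift cm [-13.24   0.2   -0.16] twist 0.37
side [290.2 230.5] [285 225  11  13 112] [ 0.6333 -0.0347  0.014 ]
side [366.6 254.3] [359 249  15  16 122] [0.4737 0.0874 0.014 ]
side [344.1 253. ] [337 250  15   7  89] [0.5187 0.0797 0.014 ]
```

View pics/side18.png

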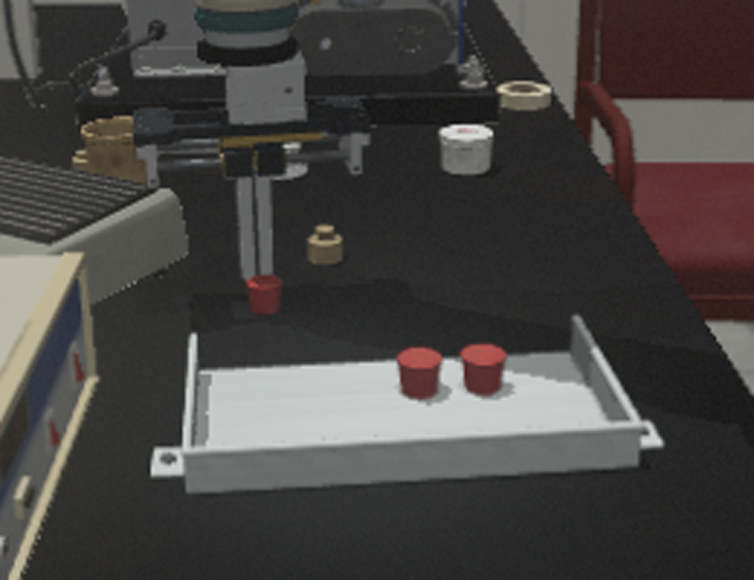

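play_rows:
  motion:
    - [[-1.2, 0, -0.1], 0, 0]
    - [[-2.5, 0, -0.1], 0, 0]
    - [[-3.8, 0, -0.1], 0, 0]
    - [[-5.1, 0, -0.1], 0, 0]
    - [[-6.4, 0, -0.1], 0, 0]

```text
time_s: 14.6
tool_pos: [0.6293, 0.0075, 0.011]
tcp_rot: [-0.531, 0.467, -0.467, 0.531]
force: [-0.1, -0.3, -0.9]
opening: 0.0001
```

play_rows:
  motion:
    - [[-1.3, 0, 0], 0, 0]
    - [[-2.6, 0, 0], 0, 0]
    - [[-4, 0, 0], 0, 0]
    - [[-5.4, 0, 0], 0, 0]
    - [[-7.2, 0, 0], 0, 0]

```text
time_s: 15.02
tool_pos: [0.6203, 0.0777, 0.0111]
tcp_rot: [0.531, -0.467, 0.467, -0.531]
force: [0.0, -0.2, 0.7]
opening: 0.0007
```

```bash
python3 -c "
from h import *
plan([(.6,.0,.1)],7)
look('side',19)"
```

```text
t 15.02 pos [0.6203 0.0777 0.0111] zang 7.29 F [ 0.  -0.2  0.7] open 0.0007 j [-0.4   0.88  0.4   1.73 -0.53  0.63  0.42]
  shift cm [ 7.45 -8.88 -3.  ] twist 0.29
side [366.  256.4] [360 249  14  17 193] [0.4761 0.0962 0.014 ]
side [344.  257.9] [338 250  14  17 189] [0.5205 0.1    0.014 ]
side [296.4 258.5] [290 252  14  15 146] [0.6154 0.0983 0.014 ]
```

View pics/side19.png

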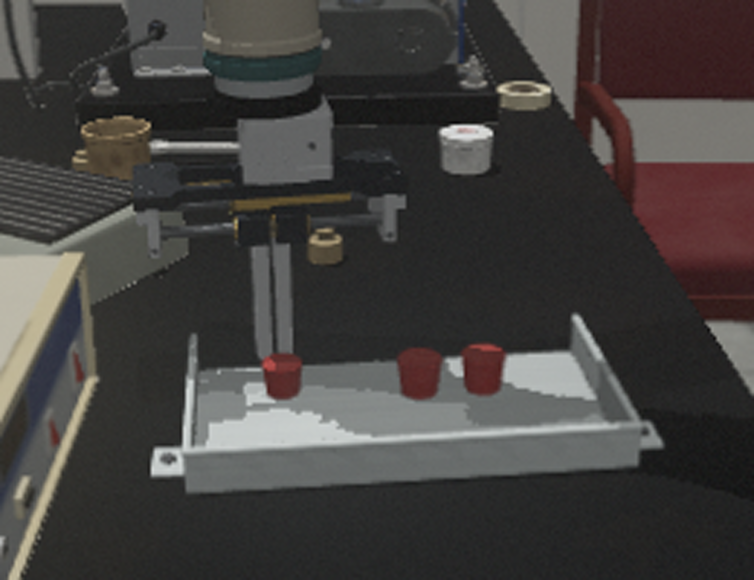

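All three bungs are in the tray. I retreat upward and toward the robot, clear of the view.

play_rows:
  motion:
    - [[2, -2, 0], 0, 0]
    - [[3.5, -5, 0], 0, 0]
    - [[4, -9, 0], 0, 0]
    - [[4, -13, -2], 0, 0]
    - [[4, -16, -4], 0, 0]

```text
time_s: 15.48
tool_pos: [0.5868, 0.0316, 0.1731]
tcp_rot: [-0.53, 0.466, -0.468, 0.531]
force: [-0.5, -0.0, 0.3]
opening: 0.0007
```

play_rows:
  motion:
    - [[3, -2, -3], 0, 0]
    - [[6, -2, -5], 0, 0]
    - [[10, -2, -6], 0, 0]
    - [[14, -2, -6], 0, 0]
    - [[18, -2, -6], 0, 0]

```text
time_s: 15.9
tool_pos: [0.5488, -0.1549, 0.1918]
tcp_rot: [-0.531, 0.467, -0.467, 0.532]
force: [1.4, 0.4, 0.8]
opening: 0.0008
```

play_rows:
  motion:
    - [[3, 0, 0], 0, 0]
    - [[6, 0, 0], 0, 0]
    - [[6, 0, 0], 0, 0]
    - [[6, 0, 0], 0, 0]
    - [[6, 0, 0], 0, 0]

```text
time_s: 16.32
tool_pos: [0.5569, -0.2122, 0.1907]
tcp_rot: [-0.531, 0.467, -0.466, 0.531]
force: [0.3, 1.1, 0.8]
opening: 0.0003
```

```bash
python3 -c "
from h import *
plan([])
look('side',20);look('top',20)"
```

```text
t 16.32 pos [ 0.5569 -0.2122  0.1907] zang 7.37 F [0.3 1.1 0.8] open 0.0003 j [-0.    0.61  0.52  1.7  -0.37  0.93  0.79]
side [366.1 252.2] [359 249  15   9  95] [0.4736 0.0784 0.014 ]
side [344.4 253.2] [337 250  15   9  88] [0.5183 0.0804 0.014 ]
side [297. 257.] [291 254  13   7  77] [0.6144 0.0922 0.014 ]
top [200.9 172.3] [195 166  13  13 130] [0.6124 0.1119 0.018 ]
```

View pics/top20.png

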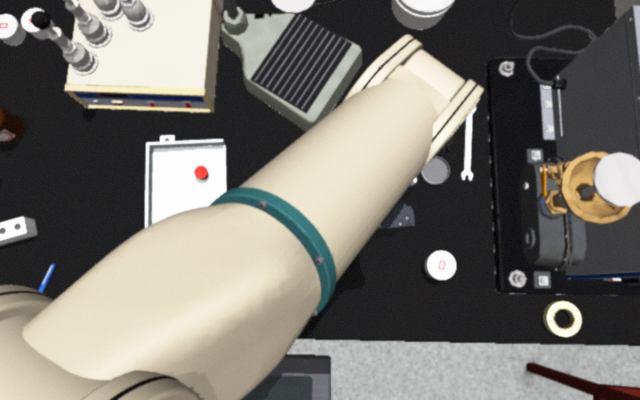

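View pics/side20.png

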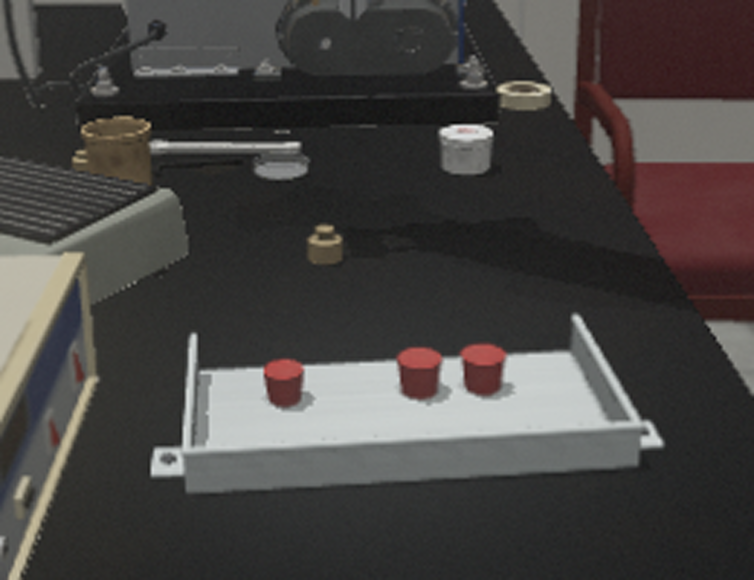

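Side picture: the three bungs stand inside the tray at crop (284,382), (419,372) and (483,369). The weight (325,246), can (466,149) and dish (281,166) have not moved. The arm is high and clear, so I hand in.

```bash
python3 -c "
from bench import manip
print(manip.sign_off())"
```

```text
the job is handed in; nothing more can be done
None
```

All three red bungs are inside the tray and the job is handed in, finished at about 16 s of the 67 s allowed. I pushed them in one at a time with closed fingers and picked none up.

- **Bungs:** all three stand upright, with centres at y ≈ 0.096, 0.100 and 0.11 m. The tray's front edge is at about 0.054–0.061 m, so each clears it by roughly 25–35 mm.
- **Bystanders:** the brass weight, can and dish look unmoved in the last side picture. I did not re-measure them from above, because the arm still hid most of the top view. That view confirmed only the far bung in the tray, plus the can and dish.
- **Forces:** the end-of-move readings stayed below 2 N. The lowest j6 I read was 0.27, against a limit of 0.23. I turned the first push outward to stay clear of it.
- **Disagreement:** the fingertips sat about 20 mm higher than the reported TCP height and the 19 mm nose length imply. The first stroke passed over its bung without moving it. I then set the height from the camera depth instead.

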